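Load the bottle roller up its ramp and start it

TASK

The white roller bottle lies at the foot of the bottle roller's ramp. Without squeezing or lifting it, push it slowly (about 5 cm a second) with the fingertips up the ramp, staying behind it so that it never runs free or rolls back, until it goes over the first rubber roller and comes home between the two rollers at the stop. Only then press the button on the housing fully down, let it come up again and move clear; leave the other things on the table where they are.

Things in the scene. Friction and masses are not known exactly. Their poses are not given: they have to be found in the camera images.
- unit: Bottle roller, a white machine with a grey ramp, fixed on the table, 315 mm long (x), 162 mm wide (y). Origin on the table under its middle; z up; +x points uphill, from the ramp's foot to the drive housing. All machine coordinates below are in this frame, in m. Low side cheeks, inner faces at y +-0.070, outer +-0.078; tops at z 0.024 by the foot, 12 mm over the ramp, z 0.048 by the rollers.
- ramp_foot (a point): Lower edge of the ramp, mid-width, on its surface: x -0.085, z 0.012. Axes as the machine's. Downhill of it is a level foot with its surface at z 0.012, from x -0.150 to -0.085, closed by a lip from x -0.156 to -0.150, top at z 0.020.
- ramp_head (a point): Upper edge of the ramp, mid-width, on its surface: x 0.045, z 0.030. Axes as the machine's. The ramp rises straight at 8 degrees from the foot to here.
- seat (a point): Where the bottle's centre lies when home between the two rollers: x 0.075, y 0, z 0.050. Axes as the machine's. The rollers are fixed, black, along y, 20 mm in diameter, axes at x 0.055 and 0.095, z 0.0213. At the crest the bottle's centre is at x 0.055, z 0.056; just past it the bottle drops 6 mm into the seat by itself and stays.
- stop (a point): The stop: the middle of the drive housing's upright face over the second roller, x 0.1025, z 0.050, 2 mm past the seated bottle. The white housing reaches from there to x 0.1575 and its top is at z 0.092.
- bottle: The roller bottle: a closed hard plastic cylinder lying across the ramp, white with a ribbed grey cap at one end, 50 mm in diameter all along, 130 mm long, about 0.25 kg, smooth. Origin: the middle of the cylinder, on its axis; its y is the axis (cap at +y), its x and z turn as it rolls. At the start it lies still on the level foot, square to the ramp. Left alone on the ramp it rolls back.
- start (a joint): The round white push button on the housing's top: 0 up, 0.006 m fully pressed; it springs back, about 1.5 N to start and 5 N when fully down.
- start_top (a point): The centre of the button's top face, 28 mm in diameter, at x 0.130, y -0.042, z 0.114 in the machine's frame; it is pressed straight down. A grey collar 44 mm in diameter surrounds it, its top 10 mm below the button's.
- stain: Bystander, loose: amber reagent bottle with an orange cap at the left, well in front of the one by the wall, 56 mm across, 113 mm high; origin at the centre of its underside.
- tape: Bystander, loose: roll of adhesive tape lying flat at the left, nearest the machine, 104 mm across, 25 mm high; origin at the centre of its underside.
- timer: Bystander, loose: small white bench timer, 48 x 70 x 56 mm; origin at the centre of its underside.
- scissors: Bystander, loose: scissors with red handles lying flat, 87 x 199 x 9 mm; origin at the centre of their underside.
Not all that is in view belongs to the job. Of the things shaped like the bottle, the white one is meant.

How it is judged:
On the way, in this order (a step that is already met when the one before it is completed fails the run):
1. the bottle is home between the two rollers (x of bottle in the frame of seat between -0.006 and 0.006 m and z of bottle in the frame of seat between -0.004 and 0.004 m and y of bottle in the frame of seat between -0.012 and 0.012 m and angle between the y axis of bottle and the y axis of unit, either way round below 0.08 rad and linear speed of bottle below 0.03 m/s), for 0.3 s.
2. then the button is pressed fully down (value of joint start above 0.0045 m and x of bottle in the frame of seat between -0.006 and 0.006 m and z of bottle in the frame of seat between -0.004 and 0.004 m and y of bottle in the frame of seat between -0.012 and 0.012 m and angle between the y axis of bottle and the y axis of unit, either way round below 0.08 rad), for 0.05 s.
At the end, for the whole second after the job is handed in: The bottle lies still between the rollers: centre within 6 mm of the seat along the machine, 4 mm in height, 12 mm sideways, axis within 0.08 rad of the rollers'. The button, pressed 4.5 mm or more since, is up again (under 1.5 mm). Bystanders are within 30 mm of their places (x of bottle in the frame of seat between -0.006 and 0.006 m and z of bottle in the frame of seat between -0.004 and 0.004 m and y of bottle in the frame of seat between -0.012 and 0.012 m and angle between the y axis of bottle and the y axis of unit, either way round below 0.08 rad and linear speed of bottle below 0.02 m/s and value of joint start below 0.0015 m and distance of each of stain, tape, timer, scissors from where it was at the start of the episode below 0.03 m); the robot touches nothing.
It fails at once if the bottle runs free on the ramp (over 0.2 m/s) or is left alone there (gripper over 160 mm away) ((x of bottle in the frame of unit between -0.1 and 0.045 m and linear speed of bottle above 0.2 m/s) or (x of bottle in the frame of unit between -0.09 and 0.045 m and distance between the grasp point and bottle above 0.16 m)).
It fails at once if the bottle is lifted (about 15 mm above where it rolls) (z of bottle in the frame of unit above 0.072 m or (x of bottle in the frame of unit below -0.02 m and z of bottle in the frame of unit above 0.06 m) or (x of bottle in the frame of unit below -0.07 m and z of bottle in the frame of unit above 0.053 m)).
It fails at once if the bottle is squeezed or forced (more than 20 N from the fingers) (contact force between the fingers and bottle above 20 N).
It fails at once if the button is pressed (over 3 mm) before the bottle is home (value of joint start above 0.003 m and x of bottle in the frame of unit below 0.065 m).
It fails at once if a bystander is disturbed (over 30 mm) (distance of any of stain, tape, timer, scissors from where it was at the start of the episode above 0.03 m).
It also fails if it takes over 48 s, if anything falls off the work surface, if the arm or the gripper's body presses on something with over 40 N, if the wrist force passes 120 N, or if a joint passes its speed limit or range.

ROBOT

A 6-joint arm with a two-finger parallel gripper is mounted at the origin on a cart in front of the work surface, level with it; the furniture and walls round the work are solid. World frame = base frame: x ahead of the robot, y to its left, z up, the work surface at z = 0. Lengths are in m, angles in rad, forces in N, time in s.
With the tool pointing down it reaches from about 0.35 to 0.85 m from the base axis. Payload 8.1 kg.
Tool frame: the origin (TCP) lies at the centre of the arm's flange, where the gripper is bolted on; the fingertips stand 186 mm ahead of it and the grasp point (between the pads) lies 167 mm ahead of it; z points along the fingers, y is the line along which they close (so a half turn about z gives the same grasp; the last joint's range is limited). The gripper opens to 93 mm and grips with 3 to 60 N. Pads are 15 mm wide; open, the fingers measure 128 mm over their backs; the gripper's body (75 mm by 188 mm) begins 65 mm behind the grasp point.
Start: joints at [-1.434, 0.13, 1.488, -0, 1.523, -0.085], TCP at [0.132, -0.585, 0.405] pointing down, gripper open.
Joint ranges: [-2.96, 2.96], [-0.89, 2.26], [0.02, 2.5], [-1.34, 4.48], [0, 2.73], [-2.66, 2.66]. Speed limits (rad/s): [2.39, 2.39, 2.79, 3.14, 3.14, 3.14].

INTERFACE

Orientations are given as a rotation vector (axis times angle).
In Python, from plant import robot gives the robot as it stands.
- The arm moves only by the tool apply_moves, never from a script. Its argument "series" is a list of rows, each a list of 2 entries, a list of its own where there are three numbers: the shift along the tool's x, y, z in mm, then the turn, a rotation vector about the tool's x, y, z in rad. A call has 1 to 12 rows; each row shifts and turns the commanded pose from where the row before left it, along the tool's axes as they then stand; what a row does not reach is not made up. A row lasts 1/12 s, in which the tool goes at most 41.7 mm and 7.16 degrees, less where a joint would pass 70% of its speed; a pose out of reach is approached as far as the arm can. A call is refused whole if a number of a shift passes 41.7 or a number of a turn 0.125, either way. A call with a gripper value outside its range is refused whole. "claw" is the opening, from 0 (shut) to 1 (fully open), set as the call begins (left out, the last holds). The fingers move at their own pace and stop on an object; "newtons" is the grip in N (left out, the last holds). Time passes only in rows, so rows that do not move let the fingers close. It gives the time, the measured TCP pose, the force, the opening and the grip force at its end, in the units of the state.
- robot.read_state(): the state, without advancing time (a new reading comes with each control period).
- robot.read_camera(name): name is "side" or "top"; returns (picture, depth): 400x640x3 uint8, blue, green, red; 400x640 float32, m along the optical axis (not along the pixel's ray), 0 where there is no reading.
- robot.calibration(name): a dict with "fx", "fy", "cx", "cy" (pixels), "D" ([k1, k2, p1, p2, k3] as OpenCV has them; the pictures are not rectified), "extrinsics" (4x4, takes a point from world to camera coordinates). Camera axes: x right, y down, z forward; pixel columns grow to the right and rows downward; lengths in m; the calibration is good to about 2 mm. A picture is of the moment at which its call begins. calibration takes no time and is no camera call.
- robot.close_job(): hands the job in; it is judged then, once.
The state is a dict: "t": time; "q": joint angles; "dq": joint speeds; "joint_torque": joint torques, N m; "tool_pos": TCP position; "orientation": TCP orientation; "force": force on the tool from outside, world axes, zero at the start; "wrist_torque": the same for the moment, N m; "opening": finger opening in m; "gripper_force": force on a finger pad.
Only numpy, scipy, OpenCV 4.12 (cv2) and the standard library are available. Lean on these libraries where they do the work, as an engineer would, in place of code of your own. Each camera call takes 0.05 s, during which the arm holds its last target. There are 200 camera calls.

## Working session

There is one attempt and no reset: what is moved stays moved. The work goes in short steps, Python scripts to look and compute and a tool call to move; the robot and the scene stay as the last step left them, time stands still between calls to the robot, and variables do not carry over. Pictures are saved under pics/ and viewed, at most 10 in all, crops included, and the job is handed in when it is done.

Besides the shell and the picture viewer there is one more tool, called after "Call:" by a JSON object that holds its "api" and its "payload", one argument or row to a line. apply_moves: Moves the arm, as the interface text tells. Its arguments: {"type":"object","properties":{"series":{"type":"array"},"claw":{"type":"number"},"newtons":{"type":"number"}},"required":["series"]}

```bash
mkdir -p pics; python3 - <<'E'
from plant import robot
import cv2,numpy as np
s=robot.read_state();print({k:np.round(v,3) for k,v in s.items()})
for n in("top","side"):
    p,d=robot.read_camera(n);cv2.imwrite(f"pics/{n}0.png",p);np.savez(f"{n}0.npz",p=p,d=d);c=robot.calibration(n);print(n,c)
E
```

```text
{'t': np.float64(0.0), 'q': array([-1.434,  0.131,  1.489, -0.   ,  1.523, -0.085]), 'dq': array([ 0.   , -0.002,  0.001, -0.001,  0.002, -0.002]), 'joint_torque': array([ 2.0000e-03, -5.5985e+01, -4.9175e+01,  7.7000e-02,  3.6000e-02,
       -0.0000e+00]), 'tool_pos': array([ 0.132, -0.585,  0.404]), 'orientation': array([-3.12 , -0.347,  0.   ]), 'force': array([-0.394, -0.643,  0.144]), 'wrist_torque': array([-0.002, -0.011,  0.064]), 'gripper_force': np.float64(0.0), 'opening': np.float64(0.093)}
top {'fx': 469.32325757480356, 'fy': 469.32325757480356, 'cx': 321.90390687079656, 'cy': 197.62106495964397, 'D': array([-0.08538862,  0.        ,  0.        ,  0.        ,  0.        ]), 'extrinsics': array([[-0.02279051, -0.999739  ,  0.00158892,  0.00630934],
       [-0.99175353,  0.02240792, -0.12618565,  0.59413801],
       [ 0.12611711, -0.00445165, -0.99200537,  1.46983104],
       [ 0.        ,  0.        ,  0.        ,  1.        ]])}
side {'fx': 409.80369114778324, 'fy': 409.80369114778324, 'cx': 320.69270020062606, 'cy': 198.36844558011066, 'D': array([-0.06237249,  0.        ,  0.        ,  0.        ,  0.        ]), 'extrinsics': array([[-0.96494404, -0.26204426,  0.01469061,  0.60414044],
       [-0.15728147,  0.53254447, -0.83166034,  0.15957149],
       [ 0.21010841, -0.80481625, -0.55509032,  1.19659298],
       [ 0.        ,  0.        ,  0.        ,  1.        ]])}
```

View pics/top0.png

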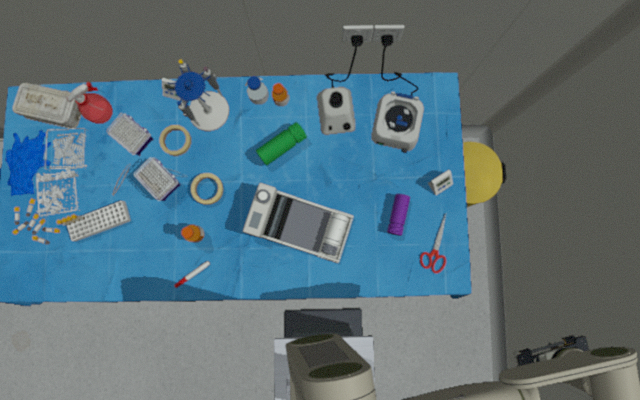

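View pics/side0.png

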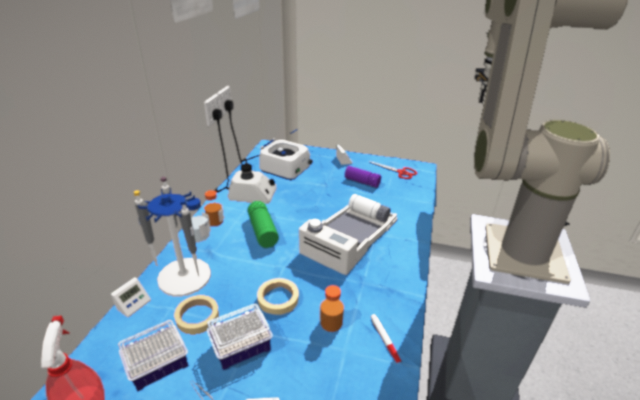

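The top view shows the machine at about (298,222) with its housing at (262,208), uphill to image left. The bottle-shaped things are the white one on the ramp foot (338,232), the green one (281,143) and the purple one (399,214). The white one, with a grey cap and lying on the foot, fits the description. I'll measure it and confirm in a crop.

```bash
cat > h.py <<'E'
import cv2,numpy as np
from plant import robot
def cloud(n,d):
    c=robot.calibration(n);K=np.array([[c['fx'],0,c['cx']],[0,c['fy'],c['cy']],[0,0,1]])
    v,u=np.mgrid[:400,:640];uv=np.stack([u,v],-1).reshape(-1,1,2).astype(float)
    r=cv2.undistortPoints(uv,K,c['D']).reshape(400,640,2)
    P=np.dstack([r*d[...,None],d]);E=c['extrinsics'];return (P-E[:3,3])@E[:3,:3]
def proj(n,X):
    c=robot.calibration(n);K=np.array([[c['fx'],0,c['cx']],[0,c['fy'],c['cy']],[0,0,1]]);E=c['extrinsics']
    return cv2.projectPoints(np.float64(X).reshape(-1,1,3),cv2.Rodrigues(E[:3,:3])[0],E[:3,3],K,c['D'])[0].reshape(-1,2)
E
cat > m.py <<'E'
from h import *
from scipy.optimize import minimize
f=np.load('top0.npz');p,d=f['p'],f['d'];W=cloud('top',d)
print('table z',np.median(W[200:215,225:232,2]),W[270:280,280:300,2].mean())
m=np.zeros((400,640),bool);m[175:270,235:362]=1;m&=(W[...,2]>.008)&(W[...,2]<.2)&(d>0)
k,l,st,_=cv2.connectedComponentsWithStats(m.astype(np.uint8));i=1+st[1:,4].argmax();m=l==i
Q=W[m];r=cv2.minAreaRect(Q[:,:2].astype(np.float32)*1000);print('rect mm',r,len(Q))
box=cv2.boxPoints(r)/1000
hou=Q[(Q[:,2]>.082)&(Q[:,2]<.1)];print('housing top',hou.mean(0),cv2.minAreaRect(hou[:,:2].astype(np.float32)*1000))
b=Q[(Q[:,2]>.05)&(Q[:,2]<.068)&(np.linalg.norm(Q[:,:2]-hou.mean(0)[:2],axis=1)>.1)];print('bottle',b.mean(0),b[:,2].max(),cv2.minAreaRect(b[:,:2].astype(np.float32)*1000))
bt=Q[(Q[:,2]>.107)];print('button',bt.mean(0),len(bt))
q=proj('top',np.c_[box,np.zeros(4)]);im=cv2.resize(p[165:275,225:365],None,fx=5,fy=5,interpolation=cv2.INTER_CUBIC)
cv2.polylines(im,[((q-[225,165])*5).astype(int)],True,(0,0,255),1);cv2.imwrite('pics/crop.png',im)
E
python3 m.py
```

```text
table z 0.002002184270040884 0.0031834180539383554
rect mm ((483.64154052734375, 87.5064697265625), (332.2049560546875, 246.25613403320312), 69.00054168701172) 5048
housing top [0.54628417 0.19061164 0.09226143] ((556.1171264648438, 188.82244873046875), (55.38359069824219, 161.32693481445312), 71.88960266113281)
bottle [ 0.47937615 -0.03764581  0.0585354 ] 0.06746257527155043 ((507.1192626953125, 28.20026397705078), (203.0831298828125, 153.90374755859375), 75.23060607910156)
button [0.59568428 0.17448281 0.11339819] 75
```

View pics/crop.png

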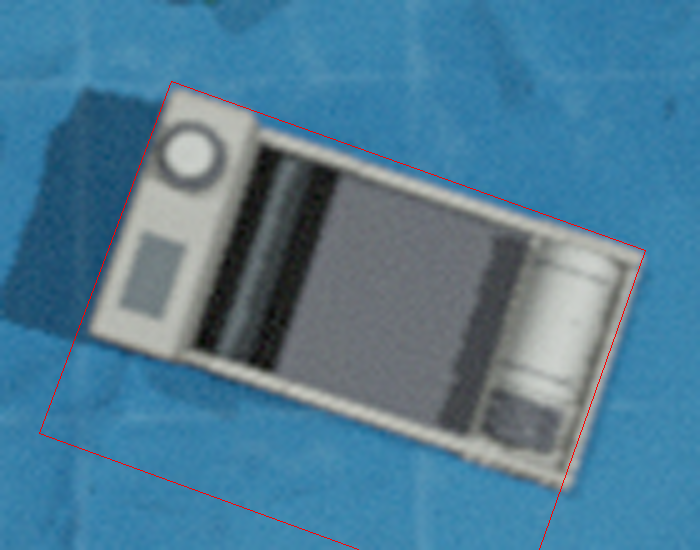

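The crop confirms the white bottle with the ribbed grey cap, lying on the foot at crop (570,335). The housing fit is 55.4×161.3 mm against 55×162 mm given. From that fit the yaw is about 71.9°, and the predicted button position (0.596, 0.176) agrees with the measured (0.596, 0.174).

```bash
cat > g.py <<'E'
from h import *
a=np.deg2rad(71.9);X=np.array([np.cos(a),np.sin(a)]);Y=np.array([-X[1],X[0]]);O=np.array([.5561,.1888])-.13*X
def tomach(P): return np.stack([(P[...,:2]-O)@X,(P[...,:2]-O)@Y,P[...,2]],-1)
def toworld(P): P=np.asarray(P,float);return np.r_[O+P[0]*X+P[1]*Y,P[2]]
def rows(P): # shift from present TCP to put fingertips at machine point P, in tool axes
    s=robot.read_state();R=cv2.Rodrigues(np.array(s['orientation']))[0]
    print('tool axes x',R[:,0].round(3),'z',R[:,2].round(3),'tip in machine',tomach(np.array(s['tool_pos'])+.186*R[:,2]).round(4))
    yaw=np.arctan2(R[1,0],R[0,0]);print('turn about tool z',-(a-yaw))
    print('world shift mm',(1e3*(toworld(P)+[0,0,.186]-s['tool_pos'])).round(1),'tool shift',(1e3*R.T@(toworld(P)+[0,0,.186]-s['tool_pos'])).round(1))
E
python3 - <<'E'
from g import *
f=np.load('top0.npz');M=tomach(cloud('top',f['d']))
print('O',O)
b=M[(M[...,0]<-.08)&(M[...,0]>-.17)&(abs(M[...,1])<.065)&(M[...,2]>.05)]
print('bottle',b.min(0),b.max(0),b.mean(0))
t=b[b[:,2]>.057];print('crown',t.mean(0),np.polyfit(t[:,1],t[:,0],1),len(t))
# lip & cheek outline
c=M[(M[...,0]>-.05)&(M[...,0]<.03)&(M[...,2]>.015)&(abs(M[...,1])<.1)];print('cheeks y',np.percentile(c[:,1],[1,99]))
l=M[(abs(M[...,1])<.07)&(M[...,2]>.012)&(M[...,0]<-.1)&(M[...,0]>-.2)];print('lip x',np.percentile(l[:,0],[.5,2]))
rows([-.165,0,.1])
E
```

```text
O [0.51571206 0.06523295]
bottle [-0.13733221 -0.06182394  0.05017627] [-0.08922422  0.06497955  0.07237516] [-0.11282875  0.00141686  0.05906419]
crown [-0.11364745  0.00093468  0.06142883] [ 0.03443065 -0.11367964] 358
cheeks y [-0.07289416  0.08007438]
lip x [-0.15467487 -0.15346509]
tool axes x [0.976 0.22  0.   ] z [-0.     0.002 -1.   ] tip in machine [-0.7371  0.1628  0.2178]
turn about tool z -1.0331116608383912
world shift mm [ 332.5  493.5 -117.8] tool shift [ 432.9 -408.1  118.5]
```

```bash
cat > fit.py <<'E'
from g import *
from scipy.optimize import minimize
def fitn(names):
    T={}
    for n in names:
        p=np.load(n+'0.npz')['p'].astype(int);m=(p[...,0]-p[...,2]<40).astype(np.uint8)
        c=proj(n,np.r_[O,.03])[0].astype(int);r=np.zeros_like(m);cv2.circle(r,tuple(int(v) for v in c),80,1,-1);m*=r
        m=cv2.morphologyEx(m,cv2.MORPH_CLOSE,np.ones((9,9)))
        k,l,st,_=cv2.connectedComponentsWithStats(m);m=(l==l[c[1],c[0]]).astype(np.uint8)
        T[n]=cv2.resize(m,None,fx=4,fy=4,interpolation=cv2.INTER_NEAREST)*1
    bx=lambda x0,x1,y,z0,z1:np.array([[x,s*y,z] for x,zz in((x0,z0),(x1,z1)) for s in(-1,1) for z in(0,zz)])
    parts=[bx(.1025,.1575,.081,.092,.092),bx(-.156,-.085,.078,.024,.024),bx(-.085,.1025,.078,.024,.048)]
    th=np.linspace(0,6.28,30);parts.append(np.array([[.13+.014*np.cos(t),-.042+.014*np.sin(t),z] for t in th for z in(.09,.114)]))
    th=np.linspace(0,6.28,30);parts.append(np.array([[-.1135+.025*np.cos(t),y,.037+.025*np.sin(t)] for t in th for y in(-.065,.065)]))
    def cost(v,out=None):
        e=0
        for n in names:
            S=np.zeros_like(T[n]);c,s=np.cos(v[2]),np.sin(v[2])
            for P in parts:
                w=np.c_[v[0]+c*P[:,0]-s*P[:,1],v[1]+s*P[:,0]+c*P[:,1],P[:,2]]
                q=(proj(n,w)+.5)*4-.5;cv2.fillConvexPoly(S,cv2.convexHull((q*16).round().astype(np.int32)),1,shift=4)
            e+=(S!=T[n]).sum()/T[n].sum()
        return e
    x0=np.r_[O,a];sx=np.vstack([x0,x0+[.006,0,0],x0+[0,.006,0],x0+[0,0,.03]])
    r=minimize(cost,x0,method='Nelder-Mead',options=dict(initial_simplex=sx));print(names,r.x.round(4),np.rad2deg(r.x[2]),r.fun,cost(x0))
fitn(['top']);fitn(['side']);fitn(['top','side'])
E
python3 fit.py
```

```text
['top'] [0.5127 0.0664 1.2379] 70.92564158129525 0.023021811424100157 0.05152093114241001
['side'] [0.5149 0.0618 1.2348] 70.74865778734207 0.04424603174603175 0.061323696145124715
['top', 'side'] [0.5129 0.0648 1.2395] 71.01882776324068 0.08214864584331386 0.11284462728753472
```

Call:
{"api": "apply_moves", "payload": {
  "series": [
    [[27,-26,0],[0,0,0]],
    [[27,-26,0],[0,0,0]],
    [[27,-26,0],[0,0,0]],
    [[27,-26,0],[0,0,0]],
    [[27,-26,0],[0,0,0]],
    [[27,-26,0],[0,0,0]],
    [[27,-26,0],[0,0,0]],
    [[27,-26,0],[0,0,0]],
    [[27,-26,0],[0,0,0]],
    [[27,-26,0],[0,0,0]],
    [[27,-26,0],[0,0,0]]
  ],
  "claw": 0.7
}}

```text
t: 1.02
tool_pos: [0.3592, -0.2392, 0.4045]
orientation: [-3.122, -0.347, 0.0]
force: [-0.8, -0.1, 0.5]
opening: 0.0652
gripper_force: 0.0
```

```bash
sed -i 's/^a=.*/a=np.deg2rad(71.0);X=np.array([np.cos(a),np.sin(a)]);Y=np.array([-X[1],X[0]]);O=np.array([.513,.0655])/' g.py
python3 - <<'E'
from g import *
M=tomach(cloud('top',np.load('top0.npz')['d']))
b=M[(M[...,0]<-.08)&(M[...,0]>-.145)&(abs(M[...,1])<.065)&(M[...,2]>.055)];print('bottle',b.mean(0),np.polyfit(b[:,1],b[:,0],1))
rows([-.175,0,.1])
E
```

```text
bottle [-0.11272113 -0.00156072  0.06062371] [ 0.01765071 -0.11269359]
tool axes x [ 0.976  0.22  -0.   ] z [-0.  0. -1.] tip in machine [-0.3381  0.0462  0.2185]
turn about tool z -1.0176714177486965
world shift mm [  96.8  139.2 -118.5] tool shift [ 125.  -114.5  118.5]
```

Call:
{"api": "apply_moves", "payload": {
  "series": [
    [[0,0,0],[0,0,-0.113]],
    [[0,0,0],[0,0,-0.113]],
    [[0,0,0],[0,0,-0.113]],
    [[0,0,0],[0,0,-0.113]],
    [[0,0,0],[0,0,-0.113]],
    [[0,0,0],[0,0,-0.113]],
    [[0,0,0],[0,0,-0.113]],
    [[0,0,0],[0,0,-0.113]],
    [[0,0,0],[0,0,-0.113]],
    [[0,0,0],[0,0,0]]
  ]
}}

```text
t: 1.85
tool_pos: [0.3587, -0.2409, 0.4043]
orientation: [-2.552, -1.83, 0.0]
force: [0.2, -0.3, 0.1]
opening: 0.065
gripper_force: 0.0
```

```bash
python3 - <<'E'
from g import *
rows([-.175,0,.1])
E
```

```text
tool axes x [0.321 0.947 0.   ] z [-0.001  0.001 -1.   ] tip in machine [-0.3399  0.0463  0.2183]
turn about tool z 0.005017516830938318
world shift mm [  97.3  140.9 -118.3] tool shift [164.6  47.1 118.4]
```

Call:
{"api": "apply_moves", "payload": {
  "series": [
    [[33,9.4,24],[0,0,0.005]],
    [[33,9.4,24],[0,0,0]],
    [[33,9.4,24],[0,0,0]],
    [[33,9.4,24],[0,0,0]],
    [[33,9.4,23],[0,0,0]],
    [[0,0,20],[0,0,0]],
    [[0,0,20],[0,0,0]],
    [[0,0,15],[0,0,0]],
    [[0,0,10],[0,0,0]],
    [[0,0,5],[0,0,0]],
    [[0,0,0],[0,0,0]],
    [[0,0,0],[0,0,0]]
  ]
}}

```text
t: 2.85
tool_pos: [0.4574, -0.1015, 0.2168]
orientation: [2.564, 1.815, 0.0]
force: [-0.2, 0.2, 0.2]
opening: 0.0649
gripper_force: 0.0
```

```bash
python3 - <<'E'
from g import *
rows([-.146,0,.028])
ims=[]
for n,(u,v,w,h) in dict(top=(235,170,150,112),side=(285,170,150,112)).items():
    p,d=robot.read_camera(n);np.savez(n+'1.npz',p=p,d=d);ims.append(cv2.resize(p[v:v+h,u:u+w],None,fx=2.6,fy=2.6,interpolation=cv2.INTER_CUBIC))
cv2.imwrite('pics/a1.png',np.hstack(ims))
E
```

```text
tool axes x [0.332 0.943 0.   ] z [ 0. -0. -1.] tip in machine [-0.176  -0.0019  0.0308]
turn about tool z -0.006865066173063816
world shift mm [ 8.1 29.  -2.8] tool shift [30.  -2.   2.8]
```

View pics/a1.png

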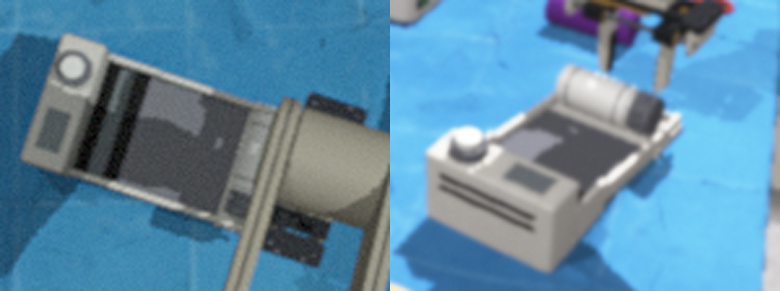

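The two fingers stand behind the bottle in the side view, at about (605,45) and (663,65), on either side of its middle. I'll creep up to contact.

Call:
{"api": "apply_moves", "payload": {
  "series": [
    [[4,-1,1.5],[0,0,-0.005]],
    [[4,-1,1.5],[0,0,0]],
    [[4,0,0],[0,0,0]],
    [[4,0,0],[0,0,0]],
    [[4,0,0],[0,0,0]],
    [[3,0,0],[0,0,0]],
    [[2,0,0],[0,0,0]],
    [[0,0,0],[0,0,0]]
  ]
}}

```text
t: 3.62
tool_pos: [0.4636, -0.0765, 0.2132]
orientation: [-2.557, -1.825, -0.0]
force: [0.2, 0.3, -0.4]
opening: 0.0654
gripper_force: 0.0
```

Call:
{"api": "apply_moves", "payload": {
  "series": [
    [[2,0,0],[0,0,0]],
    [[2,0,0],[0,0,0]],
    [[3,0,0],[0,0,0]],
    [[3,0,0],[0,0,0]],
    [[3,0,0],[0,0,0]]
  ]
}}

```text
t: 4.03
tool_pos: [0.4678, -0.0645, 0.2132]
orientation: [-2.558, -1.824, -0.0]
force: [0.3, 0.3, 1.3]
opening: 0.0657
gripper_force: 0.1
```

```bash
cat > look.py <<'E'
import sys;from g import *
rows([0,0,.05]);i=sys.argv[1]
p,d=robot.read_camera('side');M=tomach(cloud('side',d))
print('force',np.round(robot.read_state()['force'],1))
b=M[(M[...,0]<.1)&(M[...,0]>-.16)&(abs(M[...,1])<.065)&(M[...,2]<.09)&(M[...,2]>.034+np.clip((M[...,0]+.085)*.14,0,.02))]
# circle fit of visible white body, fixed R, robust, axis allowed to skew
from scipy.optimize import least_squares
f=lambda v:np.hypot(b[:,0]-v[0]-v[2]*b[:,1],b[:,2]-v[1])-.025
x0=np.median(b[:,0]);r=least_squares(f,[x0,.042,0],loss='soft_l1',f_scale=.002);print('bottle x,z,skew',r.x.round(4),'n',len(b),'rms',np.median(abs(f(r.x))).round(4),'y',np.percentile(b[:,1],[2,98]).round(3))
cv2.imwrite(f'pics/s{i}.png',cv2.resize(p[150:290,270:450],None,fx=4,fy=4,interpolation=cv2.INTER_CUBIC))
E
python3 look.py 2
```

```text
tool axes x [0.326 0.945 0.   ] z [-0.  0. -1.] tip in machine [-0.1376  0.0004  0.0272]
turn about tool z -0.0006143404023435384
world shift mm [ 45.2 130.   22.8] tool shift [137.6   0.3 -22.8]
force [-0.   0.5 -0.3]
bottle x,z,skew [-0.1068  0.04   -0.0176] n 679 rms 0.0032 y [-0.061  0.063]
```

Call:
{"api": "apply_moves", "payload": {
  "series": [
    [[4,0,0],[0,0,0]],
    [[4,0,0],[0,0,0]],
    [[4,0,0],[0,0,0]],
    [[4,0,0],[0,0,0]],
    [[4,0,0],[0,0,0]],
    [[4,0,-0.6],[0,0,0]],
    [[4,0,-0.6],[0,0,0]],
    [[4,0,-0.6],[0,0,0]],
    [[4,0,-0.6],[0,0,0]],
    [[4,0,-0.6],[0,0,0]],
    [[4,0,-0.6],[0,0,0]],
    [[4,0,-0.6],[0,0,0]]
  ]
}}

```text
t: 5.08
tool_pos: [0.4835, -0.0189, 0.2175]
orientation: [2.558, 1.824, 0.0]
force: [-0.5, -2.1, 1.2]
opening: 0.0651
gripper_force: 0.8
```

```bash
python3 look.py 3
```

```text
tool axes x [ 0.326  0.945 -0.   ] z [ 0. -0. -1.] tip in machine [-0.0894  0.0004  0.0315]
turn about tool z -0.00041100952860317896
world shift mm [29.5 84.4 18.5] tool shift [ 89.4   0.4 -18.5]
force [ 0.9 -0.2 -0. ]
bottle x,z,skew [-0.0589  0.0439 -0.0138] n 687 rms 0.0028 y [-0.061  0.063]
```

View pics/s3.png

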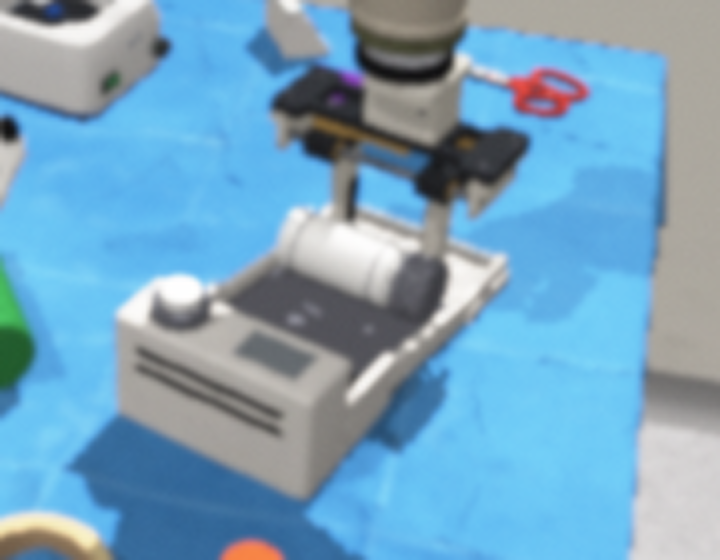

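The bottle at crop (345,260) sits square against both fingers on the lower ramp. I'll carry on.

Call:
{"api": "apply_moves", "payload": {
  "series": [
    [[4,0,-0.6],[0,0,0]],
    [[4,0,-0.6],[0,0,0]],
    [[4,0,-0.6],[0,0,0]],
    [[4,0,-0.6],[0,0,0]],
    [[4,0,-0.6],[0,0,0]],
    [[4,0,-0.6],[0,0,0]],
    [[4,0,-0.6],[0,0,0]],
    [[4,0,-0.6],[0,0,0]],
    [[4,0,-0.6],[0,0,0]],
    [[4,0,-0.6],[0,0,0]],
    [[4,0,-0.6],[0,0,0]],
    [[4,0,-0.6],[0,0,0]]
  ]
}}

```text
t: 6.13
tool_pos: [0.4991, 0.0265, 0.2247]
orientation: [-2.558, -1.824, 0.0]
force: [-0.8, -1.3, 1.3]
opening: 0.065
gripper_force: 0.8
```

Call:
{"api": "apply_moves", "payload": {
  "series": [
    [[4,0,-0.6],[0,0,0]],
    [[4,0,-0.6],[0,0,0]],
    [[4,0,-0.6],[0,0,0]],
    [[4,0,-0.6],[0,0,0]],
    [[4,0,-0.6],[0,0,0]],
    [[4,0,-0.6],[0,0,0]],
    [[4,0,-0.6],[0,0,0]],
    [[4,0,-0.6],[0,0,0]],
    [[4,0,-0.6],[0,0,0]],
    [[4,0,-0.6],[0,0,0]]
  ]
}}

```text
t: 6.97
tool_pos: [0.5122, 0.0643, 0.2307]
orientation: [2.558, 1.824, 0.0]
force: [-1.0, -1.3, 1.6]
opening: 0.0649
gripper_force: 0.8
```

```bash
python3 look.py 4
```

```text
tool axes x [0.326 0.945 0.   ] z [ 0.  0. -1.] tip in machine [-0.0014  0.0004  0.0447]
turn about tool z -0.00037432359814704164
world shift mm [0.8 1.2 5.3] tool shift [ 1.4  0.4 -5.3]
force [-0.5 -0.1  0.2]
bottle x,z,skew [ 0.0306  0.0548 -0.0173] n 724 rms 0.0019 y [-0.061  0.063]
```

Call:
{"api": "apply_moves", "payload": {
  "series": [
    [[4,0,-0.5],[0,0,0]],
    [[4,0,-0.5],[0,0,0]],
    [[4,0,-0.5],[0,0,0]],
    [[4,0,0],[0,0,0]],
    [[4,0,0],[0,0,0]],
    [[3,0,0],[0,0,0]],
    [[3,0,0],[0,0,0]],
    [[2,0,0],[0,0,0]],
    [[2,0,0],[0,0,0]],
    [[0,0,0],[0,0,0]],
    [[0,0,0],[0,0,0]]
  ]
}}

```text
t: 7.93
tool_pos: [0.5218, 0.0923, 0.2321]
orientation: [-2.558, -1.824, 0.0]
force: [-0.2, -0.3, 0.7]
opening: 0.0648
gripper_force: 0.0
```

```bash
python3 look.py 5
```

```text
tool axes x [0.326 0.945 0.   ] z [-0.  0. -1.] tip in machine [0.0283 0.0004 0.0461]
turn about tool z -0.00022301225492271648
world shift mm [ -8.8 -26.8   3.9] tool shift [-28.3   0.4  -3.9]
force [ 0.1  0.2 -0.2]
bottle x,z,skew [ 0.0553  0.0637 -0.017 ] n 373 rms 0.0047 y [-0.055  0.062]
```

View pics/s5.png

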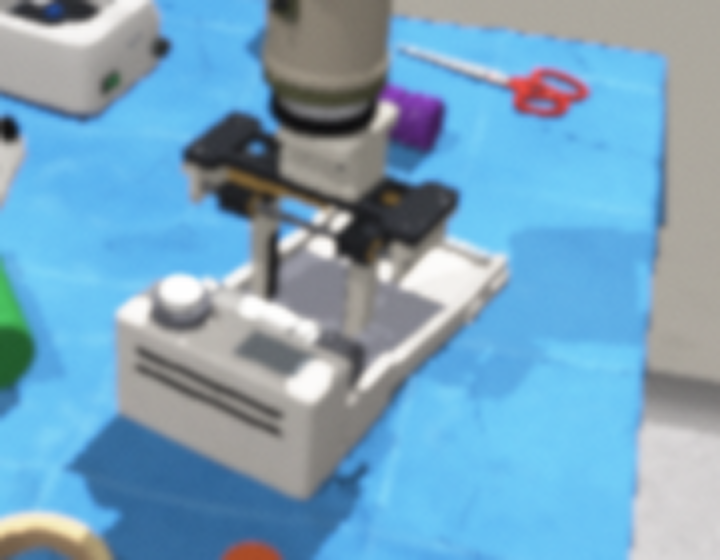

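The bottle seems to be against the housing, with its top visible at crop (285,320) and a gap to the fingers. I'll verify by crown height: 0.075 m if seated, 0.081 m at the crest.

```bash
cat > chk.py <<'E'
from g import *
for n in('side','top'):
    p,d=robot.read_camera(n);M=tomach(cloud(n,d))
    for x in np.arange(.035,.115,.01):
        b=M[(abs(M[...,0]-x)<.005)&(abs(M[...,1])<.06)&(M[...,2]<.1)&(M[...,2]>.0)]
        if len(b):print(n,x.round(3),len(b),np.percentile(b[:,2],[25,50,75]).round(4))
rows([.130,-.042,.135])
E
python3 chk.py
```

```text
side 0.035 155 [0.0629 0.0767 0.0861]
side 0.045 8 [0.0303 0.0635 0.0869]
side 0.055 1 [0.0642 0.0642 0.0642]
side 0.065 42 [0.0708 0.0726 0.0736]
side 0.075 88 [0.0734 0.0749 0.0758]
side 0.085 66 [0.0732 0.0741 0.0752]
side 0.105 18 [0.0914 0.0919 0.092 ]
top 0.075 9 [0.0735 0.0758 0.0776]
top 0.085 10 [0.0741 0.0742 0.0753]
top 0.095 3 [0.0709 0.0715 0.0726]
tool axes x [ 0.326  0.945 -0.   ] z [-0. -0. -1.] tip in machine [0.0281 0.0004 0.0461]
turn about tool z -0.0004471883675589705
world shift mm [73.2 82.6 88.9] tool shift [101.9  42.3 -88.9]
```

The bottle is seated, with its crown at z 0.075 near x 0.077. I'll back off 6 mm, lift, close the fingers and go over the button.

Call:
{"api": "apply_moves", "payload": {
  "series": [
    [[-3,0,0],[0,0,0]],
    [[-3,0,-4],[0,0,0]],
    [[0,0,-20],[0,0,0]],
    [[0,0,-25],[0,0,0]],
    [[0,0,-25],[0,0,0]],
    [[0,0,-20],[0,0,0]],
    [[0,0,-10],[0,0,0]],
    [[0,0,0],[0,0,0]]
  ]
}}

```text
t: 8.75
tool_pos: [0.5208, 0.0864, 0.3393]
orientation: [2.556, 1.822, 0.007]
force: [-0.4, 0.2, 0.9]
opening: 0.0649
gripper_force: 0.0
```

Call:
{"api": "apply_moves", "payload": {
  "series": [
    [[18,7,0],[0,0,0]],
    [[18,7,0],[0,0,0]],
    [[18,7,0],[0,0,0]],
    [[18,7,0],[0,0,0]],
    [[18,7,0],[0,0,0]],
    [[18,7,0],[0,0,0]],
    [[0,0,0],[0,0,0]],
    [[0,0,0],[0,0,0]],
    [[0,0,0],[0,0,0]],
    [[0,0,0],[0,0,0]]
  ],
  "claw": 0,
  "newtons": 10
}}

```text
t: 9.58
tool_pos: [0.5942, 0.1743, 0.3352]
orientation: [-2.558, -1.823, 0.002]
force: [0.3, -1.0, 1.3]
opening: 0.0033
gripper_force: 0.0
```

```bash
python3 chk.py; python3 look.py 6|tail -1
```

```text
side 0.035 6 [0.0275 0.0284 0.029 ]
side 0.045 3 [0.0285 0.0288 0.0305]
side 0.055 2 [0.065  0.0662 0.0673]
side 0.065 43 [0.071  0.0719 0.0738]
side 0.075 79 [0.074  0.0746 0.0761]
side 0.085 72 [0.0733 0.0745 0.0757]
side 0.105 25 [0.0915 0.0917 0.0926]
top 0.035 116 [0.0275 0.0299 0.0317]
top 0.045 95 [0.0278 0.0295 0.0323]
top 0.055 112 [0.0341 0.0573 0.0649]
top 0.065 62 [0.0698 0.0721 0.0748]
top 0.075 49 [0.0734 0.0753 0.0771]
top 0.085 40 [0.0721 0.0736 0.0751]
top 0.095 34 [0.064  0.0665 0.0706]
top 0.105 80 [0.0592 0.0852 0.0914]
tool axes x [ 0.327  0.945 -0.   ] z [-0. -0. -1.] tip in machine [ 0.1293 -0.0415  0.1499]
turn about tool z -0.0010457587278582814
world shift mm [  0.6   0.4 -14.9] tool shift [ 0.6  0.5 14.9]
bottle x,z,skew [0.0784 0.0502 0.06  ] n 219 rms 0.0011 y [-0.059  0.063]
```

View pics/s6.png

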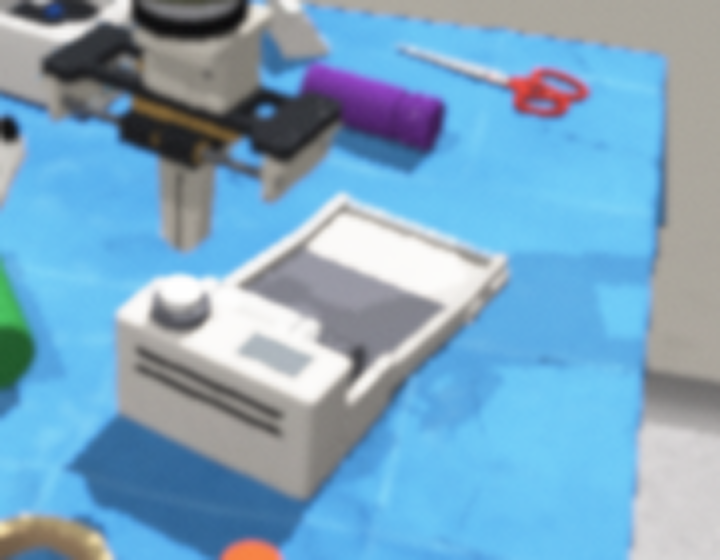

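The bottle is seated (x 0.078, z 0.050), and the closed fingertips at crop (185,240) hang 36 mm over the button at (180,297). Pressing now.

Call:
{"api": "apply_moves", "payload": {
  "series": [
    [[0,0,12],[0,0,0]],
    [[0,0,12],[0,0,0]],
    [[0,0,6],[0,0,0]],
    [[0,0,2],[0,0,0]],
    [[0,0,2],[0,0,0]],
    [[0,0,2],[0,0,0]],
    [[0,0,2],[0,0,0]],
    [[0,0,1],[0,0,0]],
    [[0,0,1],[0,0,0]],
    [[0,0,0],[0,0,0]]
  ]
}}

```text
t: 10.57
tool_pos: [0.5949, 0.175, 0.2965]
orientation: [2.558, 1.824, 0.001]
force: [-1.9, 0.4, 3.7]
opening: 0.0007
gripper_force: 1.8
```

Call:
{"api": "apply_moves", "payload": {
  "series": [
    [[0,0,1],[0,0,0]],
    [[0,0,0.7],[0,0,0]],
    [[0,0,0],[0,0,0]]
  ]
}}

```text
t: 10.82
tool_pos: [0.5949, 0.175, 0.2946]
orientation: [2.558, 1.824, 0.001]
force: [-1.7, -0.3, 4.5]
opening: 0.0003
gripper_force: 2.3
```

Call:
{"api": "apply_moves", "payload": {
  "series": [
    [[0,0,0.7],[0,0,0]],
    [[0,0,0.5],[0,0,0]],
    [[0,0,0],[0,0,0]],
    [[0,0,0],[0,0,0]]
  ]
}}

```text
t: 11.15
tool_pos: [0.5949, 0.1751, 0.2943]
orientation: [2.558, 1.824, 0.001]
force: [-4.3, -1.0, 10.0]
opening: 0.0005
gripper_force: 5.1
```

The force rose from 4.5 to 10 N with hardly any travel, so the button is bottomed. Now I'll lift clear.

Call:
{"api": "apply_moves", "payload": {
  "series": [
    [[0,0,-2],[0,0,0]],
    [[0,0,-4],[0,0,0]],
    [[0,0,-10],[0,0,0]],
    [[0,0,-20],[0,0,0]],
    [[0,0,-25],[0,0,0]],
    [[0,0,-25],[0,0,0]],
    [[0,0,-15],[0,0,0]],
    [[-15,0,-5],[0,0,0]],
    [[-30,0,0],[0,0,0]],
    [[-30,0,0],[0,0,0]],
    [[-15,0,0],[0,0,0]],
    [[0,0,0],[0,0,0]]
  ]
}}

```text
t: 12.15
tool_pos: [0.5649, 0.0875, 0.3996]
orientation: [2.56, 1.82, -0.001]
force: [0.3, 0.2, -0.3]
opening: 0.0007
gripper_force: 0.0
```

```bash
python3 chk.py|grep -E "side 0.0[678]"; python3 - <<'E'
from g import *
p,d=robot.read_camera('side');M=tomach(cloud('side',d))
m=(np.hypot(M[...,0]-.13,M[...,1]+.042)<.011)&(M[...,2]>.1)&(M[...,2]<.13);print('button z',np.median(M[m][:,2]),m.sum())
cv2.imwrite('pics/end.png',p)
E
```

```text
side 0.065 37 [0.072  0.0731 0.0742]
side 0.075 80 [0.0741 0.0748 0.0759]
side 0.085 76 [0.0736 0.0746 0.0759]
button z 0.11456923424465532 36
```

View pics/end.png

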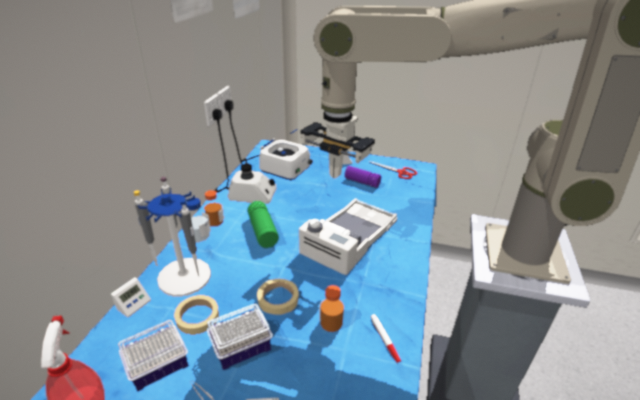

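The button (315,226) is up at z 0.1146, the bottle is seated, the bystanders are where they were, and the arm is clear. Handing in.

```bash
python3 -c "
from plant import robot
print(robot.close_job())"
```

```text
the job is handed in; nothing more can be done
None
```

I pushed the white bottle up the ramp into its seat between the rollers, pressed the button fully and it came up again; the arm is clear, no bystander was moved, and the job was handed in at about 12 s (no verdict came back).

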